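Clear the tapping guard's gate, release its two catches and hold it open

TASK

First slide the steel pot across the bench, without lifting it, from the ring mark in front of the guard's gate onto the vacant ring mark, and let go of it. Then squeeze the two catches on the gate's top rail fully in, the one nearest the hinge first and after it the one next to the handle post. Then swing the gate by its handle post towards the robot, past its detent, and finish while still holding it wide open, roughly square to its shut position and at rest, with nothing else on the bench disturbed.

Things in the scene. Friction and masses are not known exactly. Their poses are not given: they have to be found in the camera images.
- pot_center (a point): open steel pot, a plain upright cylinder 60 mm across and 60 mm tall with a 3 mm wall, 0.2 to 0.45 kg, open at the top; the point is its centre, 30 mm above its underside
- mark_gate_center (a point): flat black ring mark, 82 mm outside and 70 mm inside diameter, painted on the bench in front of the gate, within the gate's swing, where the pot stands at the start; the point is its centre on the bench
- mark_park_center (a point): the like ring mark, vacant, to the right of the gate's swing seen from the robot, 160 to 250 mm from the first; the point is its centre on the bench
- gate_hinge (a point): point on the vertical hinge axis of the gate, at its left end seen from the robot, 120 mm above the bench. Axes fixed: z up, x into the guard (square to the shut gate), y along the shut gate to the hinge side. The guard is a pen of clear panels and aluminium bars, 270 mm wide, 125 mm high, open on top, a vice inside, fixed to the bench
- gate_handle (a point): Handle of the gate (leaf 222 mm long, 20 mm thick, 30 to 120 mm above the bench): an upright round black post, 18 mm in diameter, from 120 to 175 mm above the bench, 190 mm from the hinge axis; the point is on its axis at 148 mm. Own axes, turning with the gate: z up, y along the leaf to the hinge, x square to it, into the guard when shut.
- gate (a joint): opening angle, rad: 0 shut, grows as the handle end swings towards the robot (clockwise from above), stop at 1.65. A light spring pulls it shut (2.4 N at the handle when wide); a sprung ball detent resists from 0.65 to 0.8 rad (5 to 7 N at the handle), then gives way; let go beyond it, the gate falls back onto it at about 0.93 rad. Locked until both catches are in
- hinge_catch_mid (a point): Catch nearest the hinge, 60 mm from its axis: two steel paddles on the gate's top rail, front and back, 30 mm long, 128 to 164 mm above the bench, linked to move equally. 46 mm over their outer faces when out, 32 mm fully in: pinch across the gate (point's x), over 10 N; they stay in by friction and lift a bolt. Point: midway between them, 146 mm above the bench; axes as gate_handle
- hinge_catch (a joint): travel of each paddle of the catch nearest the hinge in m: 0 out, 0.007 fully in
- handle_catch_mid (a point): the like catch next to the handle post, 125 mm from the hinge axis, 65 mm from the other catch and from the handle; the point lies midway between the paddles at half their height, 146 mm above the bench; axes as gate_handle
- handle_catch (a joint): travel of each paddle of the catch next to the handle post in m: 0 out, 0.007 fully in
- screw_tray: bystander: clear plastic tray of bolts, 110 x 80 x 30 mm; origin at the centre of its underside
- hex_key: bystander: hex key with a red grip lying flat, 110 mm long; origin at the centre of its underside
- ratchet: bystander: spanner lying flat, 200 mm long; origin at the centre of its underside
- oil_bottle: bystander: white bottle with a black cap, 48 mm across, 120 mm tall; origin at the centre of its underside
- tape_roll: bystander: black roll of tape lying flat, 90 mm across, 20 mm high; origin at the centre of its underside
- carton: bystander: small cardboard box, 100 x 130 x 60 mm; origin at the centre of its underside
- tap_holder: bystander: steel tap holder standing upright, 32 mm across, 55 mm tall; origin at the centre of its underside
Not all that is in view belongs to the job. Leave any purple look-alike of the part that bears pot_center alone.

How it is judged:
By the outcome, as a careful person would: the job done as asked, in the order asked, and still so for the second after the job is handed in, while the arm keeps its last pose, push and grip.
It also fails if it takes over 70 s, if anything falls off the work surface, if the arm or the gripper's body presses on something with over 40 N, if the wrist force passes 120 N, or if a joint passes its speed limit or range.

ROBOT

A 7-joint arm with a two-finger parallel gripper is mounted at the origin on the work surface. World frame = base frame: x ahead of the robot, y to its left, z up, the work surface at z = 0. Lengths are in m, angles in rad, forces in N, time in s.
With the tool pointing down it reaches from about 0.425 to 0.825 m from the base axis. Payload 3.6 kg.
Tool frame: the origin (TCP) lies midway between the tips of the shut fingers; the grasp point (between the pads) lies 19 mm behind it (ctrl.pinch_z is the distance from the TCP to the grasp point, in m); z points along the fingers, y is the line along which they close (so a half turn about z gives the same grasp; the last joint's range is limited). The gripper opens to 85 mm and grips with 20 to 120 N. Pads are 22 mm wide; open, the fingers measure 114 mm over their backs; the gripper's body (76 mm by 85 mm) begins 54 mm behind the grasp point. The pads swing forward as they close: fully open they stand 13 mm farther back than shut.
Start: joints at [1.272, 0.615, -0.013, 1.423, 0.008, 1.103, -0.04], TCP at [0.175, -0.626, 0.231] pointing down, gripper open.
Joint ranges: [-3.12, 3.12], [-0.3, 2.06], [-1.34, 1.32], [0.26, 2.42], [-1.36, 4.5], [0.01, 1.98], [-2.84, 2.84]. Speed limits (rad/s): [2.79, 2.79, 3.14, 3.14, 3.14, 3.14, 3.14].

INTERFACE

Orientations are given as a unit quaternion [x, y, z, w].
In Python, from rig import sensors, get_image, job, ctrl gives the robot as it stands.
- The arm moves only by the tool carry_out, never from a script. Its argument "targets" is a list of rows, each an object of numbers: "wx", "wy", "wz": the turn, a rotation vector about the tool's x, y, z in degrees; "x", "y", "z": the shift along the tool's x, y, z in mm; "grip": the gripper command: -1 is fully open, 1 is shut, values between are in proportion. A call has 1 to 12 rows; each row shifts and turns the commanded pose from where the row before left it, along the tool's axes as they then stand; what a row does not reach is not made up. A row lasts 1/10 s, in which the tool goes at most 50 mm and 8.59 degrees, less where a joint would pass 70% of its speed; a pose out of reach is approached as far as the arm can. A call with a gripper value outside its range is refused whole. The fingers move at their own pace and stop on an object; "newtons" is the grip in N (left out, the last holds). Time passes only in rows, so rows that do not move let the fingers close. It gives the time, the measured TCP pose, the force, the opening and the grip force at its end, in the units of the state.
- sensors.read_state(): the state, without advancing time (a new reading comes with each control period).
- get_image(name): name is "side" or "top" or "wrist"; returns a dict with "image" (420x560x3 uint8, red, green, blue), "vfov" (degrees; the focal length in pixels is half the picture's height over the tangent of half this angle, whatever the lens; pixels are square), "cx", "cy" (the principal point, pixels), "camera_from_world" (4x4, takes a point from world to camera coordinates); the wrist camera has in their place "hand_eye" (4x4, takes a point from camera to tool coordinates, whose origin is the TCP and whose axes are the flange's). Camera axes: x right, y up, looking along -z (the intrinsics and any distortion apply to the point x, -y, -z); pixel columns grow to the right and rows downward; lengths in m; the calibration is good to about 2 mm. A picture is of the moment at which its call begins: read the wrist's pose just before it. There is no depth.
- job.job_done(): hands the job in; it is judged then, once.
The state is a dict: "clock": time; "qpos": joint angles; "dq": joint speeds; "tau": joint torques, N m; "tcp_pos": TCP position; "ee_rot": TCP orientation; "force": force on the tool from outside, world axes, zero at the start; "torque": the same for the moment, N m; "grip_width": finger opening in m; "finger_force": force on a finger pad.
Only numpy, scipy, OpenCV 4.12 (cv2) and the standard library are available. Lean on these libraries where they do the work, as an engineer would, in place of code of your own. Each camera call takes 0.05 s, during which the arm holds its last target. There are 200 camera calls.

## Working session

There is one attempt and no reset: what is moved stays moved. The work goes in short steps, Python scripts to look and compute and a tool call to move; the robot and the scene stay as the last step left them, time stands still between calls to the robot, and variables do not carry over. Pictures are saved under pics/ and viewed, at most 10 in all, crops included, and the job is handed in when it is done.

Besides the shell and the picture viewer there is one more tool, called after "Call:" in YAML: its name, and indented under it one key for each argument. carry_out: Moves the arm, as the interface text tells. Its arguments: {"type":"object","properties":{"targets":{"type":"array"},"newtons":{"type":"number"}},"required":["targets"]}

```bash
mkdir -p pics; ls
cat > h.py <<'E'
import numpy as np, cv2
from rig import sensors, get_image, job, ctrl
def snap(n,f):
    s=sensors.read_state(); d=get_image(n); cv2.imwrite(f'pics/{f}.png',d['image'][:,:,::-1]); 
    np.savez(f'pics/{f}.npz',pos=s['tcp_pos'],rot=s['ee_rot'],**d); return s,d
E
python3 - <<'E'
from h import *
s,a=snap('top','top0'); _,b=snap('side','side0')
print({k:v for k,v in a.items() if k!='image'}); print({k:v for k,v in b.items() if k!='image'}); print(s)
cv2.imwrite('pics/both.png',cv2.resize(np.vstack([a['image'],b['image']])[:,:,::-1],None,fx=.7,fy=.7))
E
```

```text
pics
{'vfov': 45.48342345287023, 'cx': 284.64794757150264, 'cy': 212.9870699149527, 'camera_from_world': array([[ 3.05542065e-04, -9.99889215e-01, -1.48816609e-02,
         4.62531024e-02],
       [ 9.94989941e-01, -1.18381083e-03,  9.99680728e-02,
        -5.87206250e-01],
       [-9.99746149e-02, -1.48376473e-02,  9.94879350e-01,
        -1.36328232e+00],
       [ 0.00000000e+00,  0.00000000e+00,  0.00000000e+00,
         1.00000000e+00]])}
{'vfov': 46.007544950012026, 'cx': 282.96973151927597, 'cy': 205.2855883425567, 'camera_from_world': array([[ 0.92567502, -0.37831076, -0.00259352, -0.52972382],
       [ 0.26639507,  0.64693426,  0.71449964, -0.24211486],
       [-0.26862506, -0.66208537,  0.699631  , -1.25930717],
       [ 0.        ,  0.        ,  0.        ,  1.        ]])}
{'clock': 0.0, 'qpos': array([ 1.27152873,  0.6159366 , -0.01262009,  1.42489845,  0.00809175,
        1.10344692, -0.04040148]), 'dq': array([-0.00043306,  0.00023127, -0.00199789, -0.00012042,  0.00058132,
        0.00017799, -0.00133464]), 'tau': array([-1.28457659e-04, -4.69215202e+01,  2.59313369e-01, -1.71036118e+01,
        9.93590715e-03,  9.55053431e-03, -1.00128013e-07]), 'tcp_pos': array([ 0.17491106, -0.6252151 ,  0.23012704]), 'ee_rot': array([ 9.90708899e-01,  1.35993149e-01, -1.94421584e-04, -1.30528607e-03]), 'force': array([-0.03187517, -0.12891062, -0.36818022]), 'torque': array([-0.00209068,  0.00744241, -0.04449425]), 'finger_force': 0.0, 'grip_width': 0.08574585557289659}
```

View pics/top0.png

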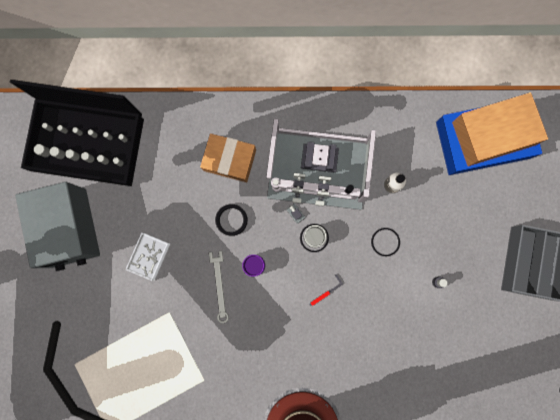

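View pics/side0.png

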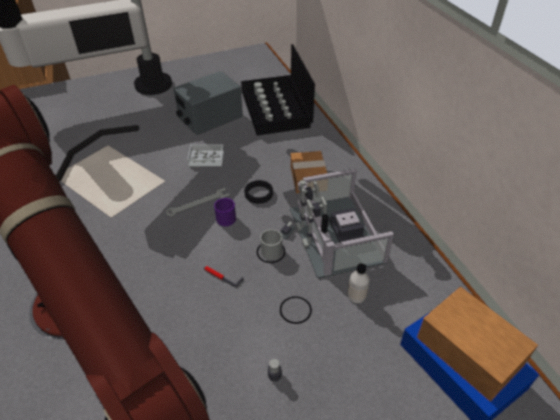

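Run:
```python
import cv2,numpy as np
a=cv2.imread('pics/top0.png')[110:270,240:420]; b=cv2.imread('pics/side0.png')[160:330,220:400]
a=cv2.resize(a,(720,640),interpolation=cv2.INTER_CUBIC)[:600];cv2.imwrite('pics/c1.png',a)
b=cv2.resize(b,(635,600),interpolation=cv2.INTER_CUBIC);cv2.imwrite('pics/c2.png',b)
```

```text
(no output)
```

View pics/c1.png

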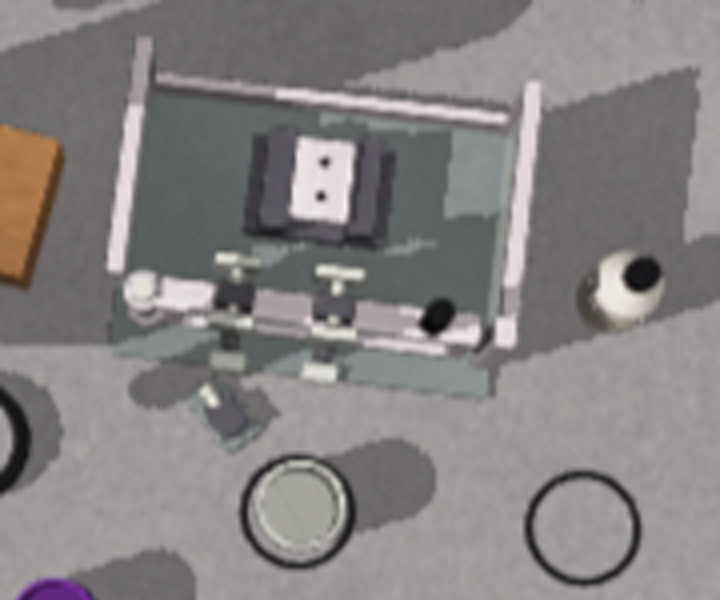

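View pics/c2.png

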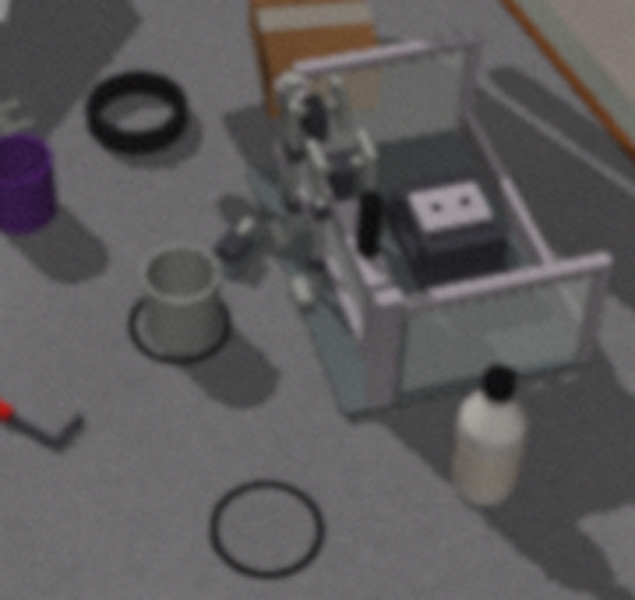

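```bash
cat >> h.py <<'E'
from scipy.spatial.transform import Rotation as R
def load(f):
    d=dict(np.load(f'pics/{f}.npz'))
    if 'hand_eye' in d:
        T=np.eye(4);T[:3,:3]=R.from_quat(d['rot']).as_matrix();T[:3,3]=d['pos']
        d['wfc']=T@d['hand_eye']
    else: d['wfc']=np.linalg.inv(d['camera_from_world'])
    d['f']=210/np.tan(np.radians(d['vfov']/2)); return d
def px2w(d,u,v,z):
    r=d['wfc'][:3,:3]@np.array([(u-d['cx'])/d['f'],-(v-d['cy'])/d['f'],-1]); o=d['wfc'][:3,3]
    return np.round(o+r*(z-o[2])/r[2],4)
def w2px(d,p):
    c=np.linalg.inv(d['wfc'])@np.append(p,1); return np.round([d['cx']+d['f']*c[0]/-c[2], d['cy']-d['f']*c[1]/-c[2]],1)
E
python3 - <<'E'
from h import *
t=load('top0');s=load('side0')
T=lambda u,v,z:px2w(t,240+u/4,110+v/4,z); S=lambda u,v,z:px2w(s,220+u/3.53,160+v/3.53,z)
print('cam',t['wfc'][:3,3],s['wfc'][:3,3])
print('mg',T(298,511,0),S(180,312,0)); print('mp',T(583,527,0),S(267,529,0)); print('pot rim',T(300,506,.06),S(183,272,.06))
print('handle',T(441,308,.175),S(370,197,.175)); print('hingecap',T(143,285,.13))
print('catch H',T(237,260,.164),T(232,322,.164),T(228,358,.164)); print('catch L',T(340,272,.164),T(330,325,.164),T(320,372,.164))
# bystanders near the way: bottle, holder, key, tape
print('bottle',T(643,272,.12),'tap',px2w(t,441,283,.05),'hexkey',px2w(t,340,277,0.01),px2w(t,313,302,.01),'tape',px2w(t,232,220,.02),'purple',px2w(t,254,265,.06),'block',T(222,412,.03))
E
```

```text
cam [0.44795655 0.02532493 1.41569163] [ 0.21656884 -0.87753668  1.05266746]
mg [ 0.5198 -0.0379  0.    ] [ 0.5247 -0.0279  0.    ]
mp [ 0.5085 -0.2383  0.    ] [ 0.5086 -0.2395  0.    ]
pot rim [ 0.5202 -0.0366  0.06  ] [ 0.5238 -0.0399  0.06  ]
handle [ 0.6377 -0.12    0.175 ] [ 0.6355 -0.1211  0.175 ]
hingecap [0.66   0.0676 0.13  ]
catch H [0.6703 0.0071 0.164 ] [0.6307 0.0103 0.164 ] [0.6078 0.0129 0.164 ]
catch L [ 0.6624 -0.0579  0.164 ] [ 0.6287 -0.0514  0.164 ] [ 0.5989 -0.0449  0.164 ]
bottle [ 0.6695 -0.2582  0.12  ] tap [ 0.3954 -0.3749  0.05  ] hexkey [ 0.4102 -0.1077  0.01  ] [ 0.3414 -0.0323  0.01  ] tape [0.5686 0.1936 0.02  ] purple [0.4434 0.1281 0.06  ] block [0.5871 0.0158 0.03  ]
```

Candidates: the steel pot at top (314,237) is grey and stands on a ring mark; the purple one at (254,265) is the look-alike to leave alone. The c1 crop shows the steel pot inside the ring. The vacant mark is at (386,242). The gate hinge is at the left and the black handle at (350,187).

Call:
carry_out:
  targets:
    - {"wz":6.2}
    - {"wz":6.2}
    - {"wz":6.2}
    - {"x":21,"y":-40}
    - {"x":21,"y":-40}
    - {"x":21,"y":-40}
    - {"x":21,"y":-40}
    - {"x":21,"y":-40}
    - {"x":21,"y":-40}
    - {"x":21,"y":-40}
    - {"x":21,"y":-40}
    - {"x":21,"y":-40}

```text
$.targets[0]: bad value
```

Call:
carry_out:
  targets:
    - {"x":21,"y":-40}
    - {"x":21,"y":-40}
    - {"x":21,"y":-40}
    - {"x":21,"y":-40}
    - {"x":21,"y":-40}
    - {"x":0,"y":-40}
    - {}
    - {}

```text
$.targets[0]: bad value
```

```bash
cat >> h.py <<'E'
def to(p,yaw=None):
    s=sensors.read_state(); M=R.from_quat(s['ee_rot']).as_matrix()
    print('t',round(s['clock'],2),'tcp',np.round(s['tcp_pos'],4),'yaw y',round(np.degrees(np.arctan2(M[1,1],M[0,1])),1),'toolz',np.round(M[:,2],3),'F',np.round(s['force'],1),'w',round(s['grip_width'],4),'ff',round(s['finger_force'],1))
    if yaw is not None:
        a=np.radians(yaw); D=np.array([[-np.sin(a),np.cos(a),0],[np.cos(a),np.sin(a),0],[0,0,-1]]).T
        rv=R.from_matrix(M.T@D).as_rotvec(); print('turn',np.round(np.degrees(rv),2)); 
        print('after turn',np.round(1000*D.T@(np.array(p)-s['tcp_pos']),1))
    print('shift',np.round(1000*M.T@(np.array(p)-s['tcp_pos']),1))
E
python3 - <<'E'
from h import *
print(ctrl.pinch_z)
s,d=snap('wrist','w1'); print(np.round(d['hand_eye'],3))
to([.521,-.037,.12],-93)
cv2.imwrite('pics/w1b.png',cv2.resize(d['image'][:,:,::-1],(800,600),interpolation=cv2.INTER_CUBIC))
t=load('w1'); print(w2px(t,[.52,-.037,.06])*800/560, w2px(t,[.6377,-.12,.175])*800/560)
E
```

```text
0.0187
[[ 0.     0.951  0.309  0.079]
 [ 1.    -0.    -0.001 -0.001]
 [-0.001  0.309 -0.951 -0.142]
 [ 0.     0.     0.     1.   ]]
t 0.15 tcp [ 0.175  -0.6254  0.2304] yaw y -74.4 toolz [-0.001  0.002 -1.   ] F [-0.1 -0.6  0.1] w 0.0853 ff 0.0
turn [-0.11  0.02 18.63]
after turn [ 314.8 -605.7  110.4]
shift [ 491.8 -473.2  111.3]
[-1093.14285714 -1248.57142857] [-5538.         -8578.28571429]
```

View pics/w1b.png

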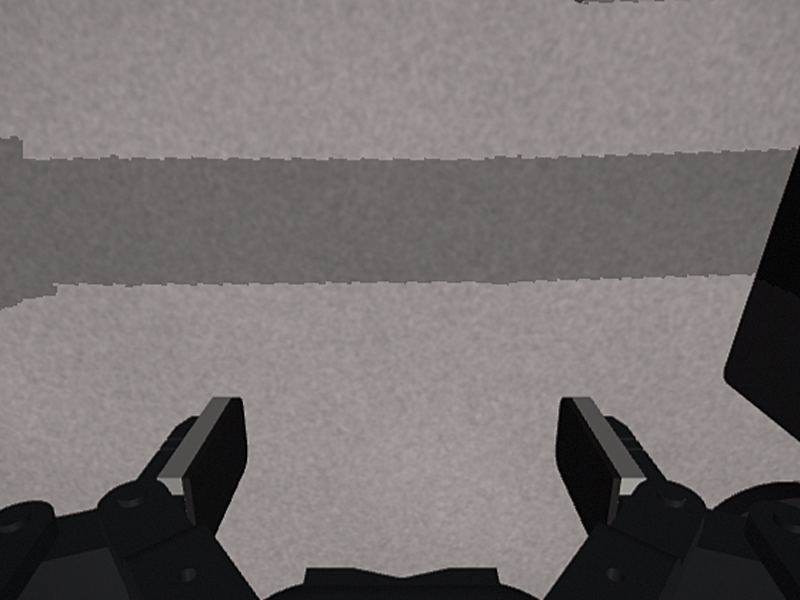

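Call:
carry_out:
  targets:
    - {"wx":0,"wy":0,"wz":0,"x":33,"y":-31.5,"z":0,"grip":-1}
    - {"wx":0,"wy":0,"wz":0,"x":33,"y":-31.5,"z":0,"grip":-1}
    - {"wx":0,"wy":0,"wz":0,"x":33,"y":-31.5,"z":0,"grip":-1}
    - {"wx":0,"wy":0,"wz":0,"x":33,"y":-31.5,"z":0,"grip":-1}
    - {"wx":0,"wy":0,"wz":0,"x":33,"y":-31.5,"z":0,"grip":-1}
    - {"wx":0,"wy":0,"wz":0,"x":33,"y":-31.5,"z":0,"grip":-1}
    - {"wx":0,"wy":0,"wz":0,"x":33,"y":-31.5,"z":0,"grip":-1}
    - {"wx":0,"wy":0,"wz":0,"x":33,"y":-31.5,"z":0,"grip":-1}
    - {"wx":0,"wy":0,"wz":0,"x":33,"y":-31.5,"z":0,"grip":-1}
    - {"wx":0,"wy":0,"wz":0,"x":33,"y":-31.5,"z":0,"grip":-1}
    - {"wx":0,"wy":0,"wz":0,"x":33,"y":-31.5,"z":0,"grip":-1}
    - {"wx":0,"wy":0,"wz":0,"x":33,"y":-31.5,"z":0,"grip":-1}
  newtons: 20

```text
clock: 1.35
tcp_pos: [0.4552, -0.1535, 0.2313]
ee_rot: [0.991, 0.136, 0.0, 0.0]
force: [0.5, -0.5, 0.2]
grip_width: 0.0854
finger_force: 0.0
```

Call:
carry_out:
  targets:
    - {"wx":0,"wy":0,"wz":0,"x":32,"y":-31.5,"z":0,"grip":-1}
    - {"wx":0,"wy":0,"wz":0,"x":32,"y":-31.5,"z":0,"grip":-1}
    - {"wx":0,"wy":0,"wz":0,"x":32,"y":-31.5,"z":0,"grip":-1}
    - {"wx":0,"wy":0,"wz":-8.5,"x":0,"y":0,"z":0,"grip":-1}
    - {"wx":0,"wy":0,"wz":-8.5,"x":0,"y":0,"z":0,"grip":-1}
    - {"wx":0,"wy":0,"wz":-8.5,"x":0,"y":0,"z":0,"grip":-1}
    - {"wx":0,"wy":0,"wz":-8.5,"x":0,"y":0,"z":0,"grip":-1}
    - {"wx":0,"wy":0,"wz":-8.5,"x":0,"y":0,"z":0,"grip":-1}
    - {"wx":0,"wy":0,"wz":-8.5,"x":0,"y":0,"z":0,"grip":-1}
    - {"wx":0,"wy":0,"wz":-8.5,"x":0,"y":0,"z":0,"grip":-1}
    - {"wx":0,"wy":0,"wz":-8.5,"x":0,"y":0,"z":0,"grip":-1}
    - {"wx":0,"wy":0,"wz":-8.5,"x":0,"y":0,"z":0,"grip":-1}

```text
clock: 2.55
tcp_pos: [0.5213, -0.0385, 0.2311]
ee_rot: [0.692, 0.722, -0.0, -0.0]
force: [-0.5, 0.9, 0.1]
grip_width: 0.0851
finger_force: 0.0
```

Call:
carry_out:
  targets:
    - {"wx":0,"wy":0,"wz":-8.5,"x":0,"y":0,"z":0,"grip":-1}
    - {"wx":0,"wy":0,"wz":-8.5,"x":0,"y":0,"z":0,"grip":-1}
    - {"wx":0,"wy":0,"wz":-8.5,"x":0,"y":0,"z":0,"grip":-1}
    - {"wx":0,"wy":0,"wz":-8.5,"x":0,"y":0,"z":0,"grip":-1}
    - {"wx":0,"wy":0,"wz":-8.5,"x":0,"y":0,"z":0,"grip":-1}
    - {"wx":0,"wy":0,"wz":-8.5,"x":0,"y":0,"z":0,"grip":-1}
    - {"wx":0,"wy":0,"wz":-8.5,"x":0,"y":0,"z":0,"grip":-1}
    - {"wx":0,"wy":0,"wz":-8.5,"x":0,"y":0,"z":0,"grip":-1}
    - {"wx":0,"wy":0,"wz":-8.5,"x":0,"y":0,"z":0,"grip":-1}
    - {"wx":0,"wy":0,"wz":-8.5,"x":0,"y":0,"z":0,"grip":-1}
    - {"wx":0,"wy":0,"wz":0,"x":0,"y":0,"z":0,"grip":-1}

```text
clock: 3.65
tcp_pos: [0.5214, -0.0387, 0.2308]
ee_rot: [0.025, 1.0, 0.0, -0.001]
force: [0.4, -0.5, -0.4]
grip_width: 0.0855
finger_force: 0.0
```

Run:
```python
from h import *
s,d=snap('wrist','w2'); print(np.round(s['qpos'],2))
to([.521,-.037,.03],87)
cv2.imwrite('pics/w2b.png',cv2.resize(d['image'][:,:,::-1],(800,600),interpolation=cv2.INTER_CUBIC))
t=load('w2'); print(w2px(t,[.521,-.0375,.06])*800/560, w2px(t,[.521,-.0375,0])*800/560)
```

```text
[ 0.61  0.55 -0.89  1.77  0.49  1.06  1.06]
t 3.7 tcp [ 0.5214 -0.0386  0.2309] yaw y 86.9 toolz [-0.001  0.    -1.   ] F [0.4 0.  0. ] w 0.0853 ff 0.0
turn [ 0.02 -0.05 -0.06]
after turn [  0.5   1.6 200.9]
shift [  0.3   1.5 200.9]
[402.42857143 261.57142857] [402.14285714 240.71428571]
```

View pics/w2b.png

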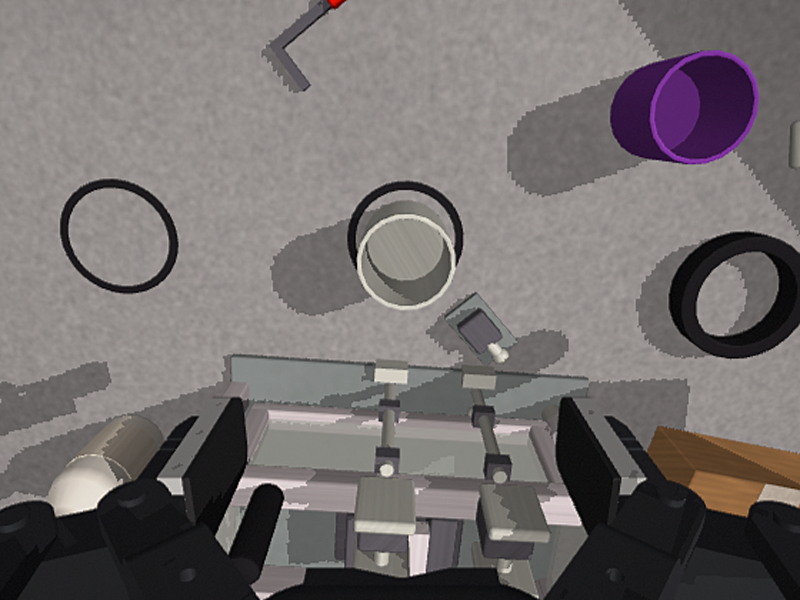

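Call:
carry_out:
  targets:
    - {"wx":0,"wy":0,"wz":0,"x":0,"y":1,"z":40,"grip":-1}
    - {"wx":0,"wy":0,"wz":0,"x":0,"y":0.5,"z":40,"grip":-1}
    - {"wx":0,"wy":0,"wz":0,"x":0,"y":0,"z":40,"grip":-1}
    - {"wx":0,"wy":0,"wz":0,"x":0,"y":0,"z":40,"grip":-1}
    - {"wx":0,"wy":0,"wz":0,"x":0,"y":0,"z":30,"grip":-1}
    - {"wx":0,"wy":0,"wz":0,"x":0,"y":0,"z":20,"grip":-1}
    - {"wx":0,"wy":0,"wz":0,"x":0,"y":0,"z":0,"grip":-1}
    - {"wx":0,"wy":0,"wz":0,"x":0,"y":0,"z":0,"grip":1}
    - {"wx":0,"wy":0,"wz":0,"x":0,"y":0,"z":0,"grip":1}
    - {"wx":0,"wy":0,"wz":0,"x":0,"y":0,"z":0,"grip":1}
    - {"wx":0,"wy":0,"wz":0,"x":0,"y":0,"z":0,"grip":1}
    - {"wx":0,"wy":0,"wz":0,"x":0,"y":0,"z":0,"grip":1}
  newtons: 20

```text
clock: 4.9
tcp_pos: [0.5229, -0.0361, 0.0229]
ee_rot: [0.025, 1.0, 0.0, 0.002]
force: [-0.1, 1.8, 7.1]
grip_width: 0.0601
finger_force: 22.9
```

Run:
```python
from h import *
to([.5085,-.2385,.021])
```

```text
t 4.9 tcp [ 0.5229 -0.0361  0.0229] yaw y 87.1 toolz [ 0.003  0.001 -1.   ] F [-0.1  1.8  7.1] w 0.0601 ff 22.9
shift [   4.2 -202.8    1.6]
```

Call:
carry_out:
  targets:
    - {"wx":0,"wy":0,"wz":0,"x":0,"y":-5,"z":0,"grip":1}
    - {"wx":0,"wy":0,"wz":0,"x":0,"y":-12,"z":0,"grip":1}
    - {"wx":0,"wy":0,"wz":0,"x":0,"y":-15,"z":0,"grip":1}
    - {"wx":0,"wy":0,"wz":0,"x":0,"y":-15,"z":0,"grip":1}
    - {"wx":0,"wy":0,"wz":0,"x":1,"y":-15,"z":0,"grip":1}
    - {"wx":0,"wy":0,"wz":0,"x":0,"y":-15,"z":0,"grip":1}
    - {"wx":0,"wy":0,"wz":0,"x":1,"y":-15,"z":0,"grip":1}
    - {"wx":0,"wy":0,"wz":0,"x":0,"y":-15,"z":0,"grip":1}
    - {"wx":0,"wy":0,"wz":0,"x":1,"y":-15,"z":0,"grip":1}
    - {"wx":0,"wy":0,"wz":0,"x":0,"y":-15,"z":0,"grip":1}
    - {"wx":0,"wy":0,"wz":0,"x":0,"y":-15,"z":0,"grip":1}
    - {"wx":0,"wy":0,"wz":0,"x":0,"y":-15,"z":0,"grip":1}

```text
clock: 6.1
tcp_pos: [0.5124, -0.1995, 0.023]
ee_rot: [0.023, 1.0, 0.003, 0.003]
force: [1.0, 7.2, 6.3]
grip_width: 0.0598
finger_force: 23.1
```

Call:
carry_out:
  targets:
    - {"wx":0,"wy":0,"wz":0,"x":0,"y":-15,"z":0,"grip":1}
    - {"wx":0,"wy":0,"wz":0,"x":0,"y":-13,"z":0,"grip":1}
    - {"wx":0,"wy":0,"wz":0,"x":0,"y":-7,"z":0,"grip":1}
    - {"wx":0,"wy":0,"wz":0,"x":0,"y":0,"z":0,"grip":1}

```text
clock: 6.5
tcp_pos: [0.5105, -0.2363, 0.0229]
ee_rot: [0.025, 1.0, 0.002, 0.002]
force: [1.1, 4.1, 5.6]
grip_width: 0.0603
finger_force: 23.0
```

Run:
```python
from h import *
to([.5085,-.2385,.021])
```

```text
t 6.5 tcp [ 0.5105 -0.2363  0.0229] yaw y 87.2 toolz [ 0.005  0.004 -1.   ] F [1.1 4.1 5.6] w 0.0603 ff 23.0
shift [ 1.9 -2.3  1.9]
```

Call:
carry_out:
  targets:
    - {"wx":0,"wy":0,"wz":0,"x":2,"y":-2,"z":0,"grip":1}
    - {"wx":0,"wy":0,"wz":0,"x":0,"y":0,"z":0,"grip":1}
    - {"wx":0,"wy":0,"wz":0,"x":0,"y":0,"z":0,"grip":-1}
    - {"wx":0,"wy":0,"wz":0,"x":0,"y":0,"z":0,"grip":-1}
    - {"wx":0,"wy":0,"wz":0,"x":0,"y":0,"z":0,"grip":-1}
    - {"wx":0,"wy":0,"wz":0,"x":0,"y":0,"z":0,"grip":-1}
    - {"wx":0,"wy":0,"wz":0,"x":0,"y":0,"z":-20,"grip":-1}
    - {"wx":0,"wy":0,"wz":0,"x":0,"y":0,"z":-40,"grip":-1}
    - {"wx":0,"wy":0,"wz":0,"x":0,"y":0,"z":-45,"grip":-1}
    - {"wx":0,"wy":0,"wz":0,"x":0,"y":0,"z":-45,"grip":-1}
    - {"wx":0,"wy":0,"wz":0,"x":0,"y":0,"z":-45,"grip":-1}
    - {"wx":0,"wy":0,"wz":0,"x":0,"y":0,"z":0,"grip":-1}

```text
clock: 7.7
tcp_pos: [0.5103, -0.2404, 0.2228]
ee_rot: [0.025, 1.0, -0.002, 0.006]
force: [0.7, 0.8, 0.4]
grip_width: 0.0857
finger_force: 0.0
```

Run:
```python
from h import *
to([.653,.008,.23],-7)
s,d=snap('wrist','w3'); s,e=snap('top','t3')
a=cv2.resize(d['image'][:,:,::-1],(400,300)); b=cv2.resize(d['image'][60:270,140:420,::-1],(400,300)); c=cv2.resize(e['image'][110:290,240:420,::-1],(600,600),interpolation=cv2.INTER_CUBIC)
cv2.imwrite('pics/m3.png',np.hstack([np.vstack([a,b]),cv2.resize(c,(400,600))[:, :]]))
t=load('w3');print(w2px(t,[.5085,-.2385,0]),w2px(t,[.5085,-.2385,.06]))
```

```text
t 7.7 tcp [ 0.5103 -0.2404  0.2228] yaw y 87.1 toolz [ 0.012 -0.004 -1.   ] F [0.7 0.8 0.4] w 0.0857 ff 0.0
turn [ 0.43  0.7  94.11]
after turn [263.9 111.3  -7.2]
shift [-130.   255.2   -6.5]
[283.1 165.8] [283.2 181.2]
```

View pics/m3.png

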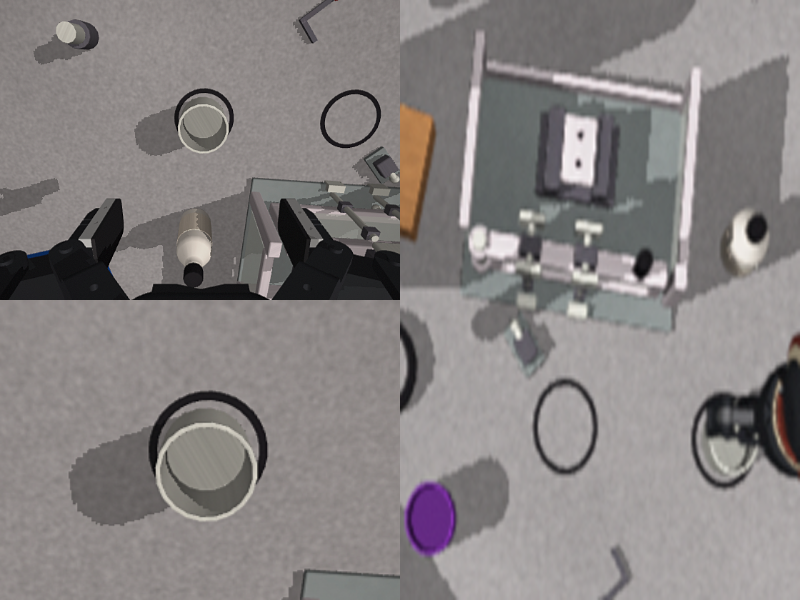

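Run:
```python
from h import *
t=load('top0');w=load('w2')
k=.7
def tri(a,b):
    A=[];B=[]
    for d,(u,v) in ((t,a),(w,b)):
        r=d['wfc'][:3,:3]@np.array([(u-d['cx'])/d['f'],-(v-d['cy'])/d['f'],-1]);r/=np.linalg.norm(r);P=np.eye(3)-np.outer(r,r);A.append(P);B.append(P@d['wfc'][:3,3])
    return np.round(np.linalg.lstsq(np.vstack(A),np.hstack(B),rcond=None)[0],4)
c=lambda u,v:(240+u/4,110+v/4)
print('L front white',tri(c(320,372),(390*k,372*k)))
print('H front white',tri(c(228,358),(479*k,376*k)))
print('L knob?',tri(c(330,325),(388*k,468*k)))
print('L front paddle?',tri(c(330,322),(387*k,505*k)))
print('L back paddle?',tri(c(340,272),(386*k,492*k)))
print('handle top',tri(c(441,308),(268*k,496*k)))
h=np.array([.66,.0676]);gy=np.array([.122,.9925]);gx=np.array([gy[1],-gy[0]])
for n,s in(('H',.06),('L',.125)):
  for o in(-.023,.023):
    for z in (.128,.164):
      p=h-s*gy+o*gx; q=np.append(p,z); print(n,o,z,(w2px(t,q)-[240,110])*4,w2px(w,q)/k)
print('handle',w2px(w,[*(h-.19*gy),.175])/k,w2px(w,[*(h-.19*gy),.12])/k)
```

```text
L front white [ 0.6174 -0.0524  0.0098]
H front white [0.6274 0.0133 0.0045]
L knob? [ 0.6383 -0.0537  0.0975]
L front paddle? [ 0.6349 -0.0524  0.1345]
L back paddle? [ 0.6791 -0.0604  0.0668]
handle top [ 0.6493 -0.1264  0.1035]
H -0.023 0.128 [230.4 331.2] [502.42857143 484.28571429]
H -0.023 0.164 [231.2 323.2] [516.         532.71428571]
H 0.023 0.128 [239.2 261.6] [491.85714286 553.        ]
H 0.023 0.164 [240. 252.] [503.42857143 607.57142857]
L -0.023 0.128 [330.4 343.2] [381.85714286 476.85714286]
L -0.023 0.164 [333.6 335.6] [379.28571429 524.57142857]
L 0.023 0.128 [338.4 273.6] [376.85714286 546.28571429]
L 0.023 0.164 [342. 264.] [373.85714286 600.28571429]
handle [235.42857143 573.85714286] [264.14285714 495.71428571]
```

Run:
```python
import cv2
cv2.imwrite('pics/w2c.png',cv2.resize(cv2.imread('pics/w2.png')[235:420,130:440],(800,477),interpolation=cv2.INTER_CUBIC))
```

```text
(no output)
```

View pics/w2c.png

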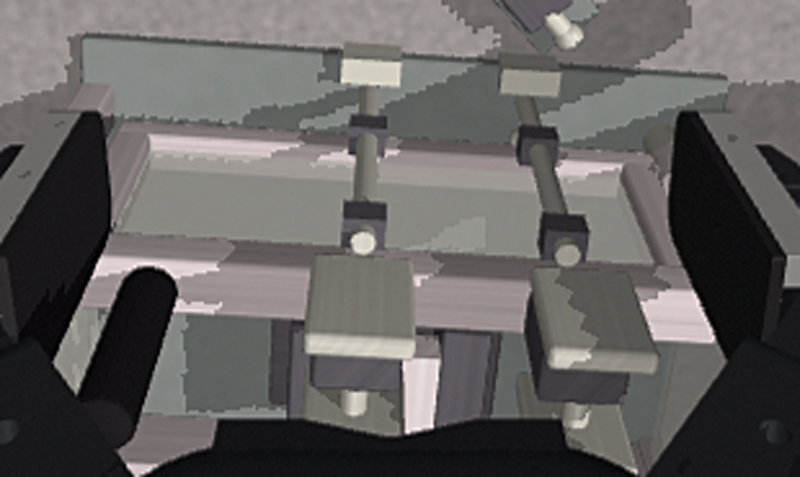

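Bottom-left of the picture: the pot's rim (206,471) sits inside the park ring, let go and upright, within about 2 mm of its centre. The catches' front paddles are at (362,305) and (595,315) in the crop, and match the model. Now the gate.

Call:
carry_out:
  targets:
    - {"wx":0,"wy":0,"wz":8.55,"x":0,"y":0,"z":0,"grip":-1}
    - {"wx":0,"wy":0,"wz":8.55,"x":0,"y":0,"z":0,"grip":-1}
    - {"wx":0,"wy":0,"wz":8.55,"x":0,"y":0,"z":0,"grip":-1}
    - {"wx":0,"wy":0,"wz":8.55,"x":0,"y":0,"z":0,"grip":-1}
    - {"wx":0,"wy":0,"wz":8.55,"x":0,"y":0,"z":0,"grip":-1}
    - {"wx":0,"wy":0,"wz":8.55,"x":0,"y":0,"z":0,"grip":-1}
    - {"wx":0,"wy":0,"wz":8.55,"x":0,"y":0,"z":0,"grip":-1}
    - {"wx":0,"wy":0,"wz":8.55,"x":0,"y":0,"z":0,"grip":-1}
    - {"wx":0,"wy":0,"wz":8.55,"x":0,"y":0,"z":0,"grip":-1}
    - {"wx":0,"wy":0,"wz":8.55,"x":0,"y":0,"z":0,"grip":-1}
    - {"wx":0,"wy":0,"wz":8.55,"x":0,"y":0,"z":0,"grip":-1}

```text
clock: 8.9
tcp_pos: [0.5048, -0.2403, 0.214]
ee_rot: [0.751, 0.661, -0.001, -0.002]
force: [0.9, -0.9, -0.3]
grip_width: 0.0853
finger_force: 0.0
```

Call:
carry_out:
  targets:
    - {"wx":0,"wy":0,"wz":0,"x":33,"y":14,"z":0,"grip":-1}
    - {"wx":0,"wy":0,"wz":0,"x":33,"y":14,"z":0,"grip":-1}
    - {"wx":0,"wy":0,"wz":0,"x":33,"y":14,"z":0,"grip":-1}
    - {"wx":0,"wy":0,"wz":0,"x":33,"y":14,"z":0,"grip":-1}
    - {"wx":0,"wy":0,"wz":0,"x":33,"y":14,"z":0,"grip":-1}
    - {"wx":0,"wy":0,"wz":0,"x":33,"y":14,"z":0,"grip":-1}
    - {"wx":0,"wy":0,"wz":0,"x":33,"y":14,"z":0,"grip":-1}
    - {"wx":0,"wy":0,"wz":0,"x":33,"y":14,"z":0,"grip":-1}
    - {"wx":0,"wy":0,"wz":0,"x":0,"y":0,"z":0,"grip":-1}
    - {"wx":0,"wy":0,"wz":0,"x":0,"y":0,"z":0,"grip":-1}

```text
clock: 9.9
tcp_pos: [0.6484, 0.0089, 0.2138]
ee_rot: [0.748, 0.664, -0.002, -0.001]
force: [-0.5, -2.1, -1.5]
grip_width: 0.0853
finger_force: 0.0
```

Run:
```python
from h import *
to([.654,.010,.130],-7)
s,d=snap('wrist','w4'); print(np.round(s['qpos'],2))
cv2.imwrite('pics/w4b.png',cv2.resize(d['image'][:,:,::-1],(800,600),interpolation=cv2.INTER_CUBIC))
t=load('w4'); h=np.array([.6615,.0695]);gy=np.array([.122,.9925]);gx=np.array([gy[1],-gy[0]])
for n,sx in(('H',.06),('L',.125)):
  for o in(-.023,.023): print(n,o,w2px(t,[*(h-sx*gy+o*gx),.164])/.7)
print('handle',w2px(t,[*(h-.19*gy),.175])/.7, 'hinge',w2px(t,[*h,.13])/.7)
```

```text
t 9.9 tcp [0.6484 0.0089 0.2138] yaw y -6.8 toolz [-0.005 -0.001 -1.   ] F [-0.5 -2.1 -1.5] w 0.0853 ff 0.0
turn [-0.26  0.08  0.21]
after turn [ 1.8  5.4 83.8]
shift [ 1.9  5.8 83.8]
[ 0.19  0.66 -0.42  1.44  0.29  1.11 -0.4 ]
H -0.023 [357.42857143 334.14285714]
H 0.023 [477.42857143 334.85714286]
L -0.023 [360.71428571 477.57142857]
L 0.023 [470.         478.28571429]
handle [414.         618.85714286] hinge [417.42857143 166.85714286]
```

View pics/w4b.png

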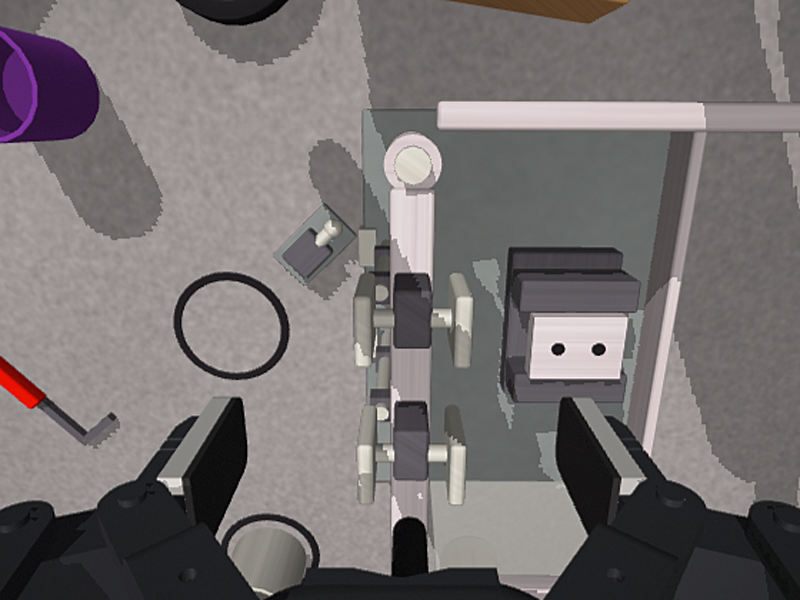

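Only the gripper's fingers straddle the rail; catch nearest the hinge at (413,320), gate upright in the view and aligned with the tool.

Call:
carry_out:
  targets:
    - {"wx":0,"wy":0,"wz":0,"x":2.5,"y":4,"z":20,"grip":-1}
    - {"wx":0,"wy":0,"wz":0,"x":0,"y":0,"z":30,"grip":-1}
    - {"wx":0,"wy":0,"wz":0,"x":0,"y":0,"z":20,"grip":-1}
    - {"wx":0,"wy":0,"wz":0,"x":0,"y":0,"z":13,"grip":-1}
    - {"wx":0,"wy":0,"wz":0,"x":0,"y":0,"z":0,"grip":-1}
    - {"wx":0,"wy":0,"wz":0,"x":0,"y":0,"z":0,"grip":1}
    - {"wx":0,"wy":0,"wz":0,"x":0,"y":0,"z":0,"grip":1}
    - {"wx":0,"wy":0,"wz":0,"x":0,"y":0,"z":0,"grip":1}
    - {"wx":0,"wy":0,"wz":0,"x":0,"y":0,"z":0,"grip":1}
    - {"wx":0,"wy":0,"wz":0,"x":0,"y":0,"z":0,"grip":1}
    - {"wx":0,"wy":0,"wz":0,"x":0,"y":0,"z":0,"grip":1}
    - {"wx":0,"wy":0,"wz":0,"x":0,"y":0,"z":0,"grip":1}
  newtons: 40

```text
clock: 11.15
tcp_pos: [0.6531, 0.0106, 0.1351]
ee_rot: [0.748, 0.663, -0.0, -0.0]
force: [-3.5, 0.5, 6.0]
grip_width: 0.0308
finger_force: 41.4
```

Run:
```python
from h import *
to([.6455,-.0535,.130],-7)
```

```text
t 11.15 tcp [0.6531 0.0106 0.1351] yaw y -6.9 toolz [-0.001 -0.    -1.   ] F [-3.5  0.5  6. ] w 0.0308 ff 41.4
turn [-0.03  0.02  0.11]
after turn [-64.5   0.3   5.1]
shift [-64.5   0.2   5.1]
```

Call:
carry_out:
  targets:
    - {"wx":0,"wy":0,"wz":0,"x":0,"y":0,"z":0,"grip":-1}
    - {"wx":0,"wy":0,"wz":0,"x":0,"y":0,"z":0,"grip":-1}
    - {"wx":0,"wy":0,"wz":0,"x":0,"y":0,"z":0,"grip":-1}
    - {"wx":0,"wy":0,"wz":0,"x":0,"y":0,"z":0,"grip":-1}
    - {"wx":0,"wy":0,"wz":0,"x":0,"y":0,"z":-25,"grip":-1}
    - {"wx":0,"wy":0,"wz":0,"x":0,"y":0,"z":-25,"grip":-1}
    - {"wx":0,"wy":0,"wz":0,"x":-20,"y":0,"z":0,"grip":-1}
    - {"wx":0,"wy":0,"wz":0,"x":-25,"y":0,"z":0,"grip":-1}
    - {"wx":0,"wy":0,"wz":0,"x":-20,"y":0,"z":0,"grip":-1}
    - {"wx":0,"wy":0,"wz":0,"x":0,"y":0,"z":25,"grip":-1}
    - {"wx":0,"wy":0,"wz":0,"x":0,"y":0,"z":25,"grip":-1}
    - {"wx":0,"wy":0,"wz":0,"x":0,"y":0,"z":2,"grip":-1}

```text
clock: 12.35
tcp_pos: [0.6434, -0.0549, 0.1279]
ee_rot: [0.749, 0.663, -0.003, -0.002]
force: [0.2, -0.1, -1.2]
grip_width: 0.0851
finger_force: 0.0
```

Call:
carry_out:
  targets:
    - {"wx":0,"wy":0,"wz":0,"x":0,"y":0,"z":0,"grip":-1}
    - {"wx":0,"wy":0,"wz":0,"x":0,"y":0,"z":0,"grip":1}
    - {"wx":0,"wy":0,"wz":0,"x":0,"y":0,"z":0,"grip":1}
    - {"wx":0,"wy":0,"wz":0,"x":0,"y":0,"z":0,"grip":1}
    - {"wx":0,"wy":0,"wz":0,"x":0,"y":0,"z":0,"grip":1}
    - {"wx":0,"wy":0,"wz":0,"x":0,"y":0,"z":0,"grip":1}
    - {"wx":0,"wy":0,"wz":0,"x":0,"y":0,"z":0,"grip":1}
    - {"wx":0,"wy":0,"wz":0,"x":0,"y":0,"z":0,"grip":1}
  newtons: 40

```text
clock: 13.15
tcp_pos: [0.6455, -0.0539, 0.1329]
ee_rot: [0.748, 0.663, -0.0, 0.0]
force: [-4.0, 0.2, 6.6]
grip_width: 0.0306
finger_force: 41.7
```

Run:
```python
from h import *
to([.638,-.1185,.130],-7)
```

```text
t 13.15 tcp [ 0.6455 -0.0539  0.1329] yaw y -6.9 toolz [-0. -0. -1.] F [-4.   0.2  6.6] w 0.0306 ff 41.7
turn [-0.01  0.01  0.11]
after turn [-65.    0.4   2.9]
shift [-65.    0.3   3. ]
```

Call:
carry_out:
  targets:
    - {"wx":0,"wy":0,"wz":0,"x":0,"y":0,"z":0,"grip":-1}
    - {"wx":0,"wy":0,"wz":0,"x":0,"y":0,"z":0,"grip":-1}
    - {"wx":0,"wy":0,"wz":0,"x":0,"y":0,"z":0,"grip":-1}
    - {"wx":0,"wy":0,"wz":0,"x":0,"y":0,"z":0,"grip":-1}
    - {"wx":0,"wy":0,"wz":0,"x":0,"y":0,"z":-30,"grip":-1}
    - {"wx":0,"wy":0,"wz":0,"x":0,"y":0,"z":-30,"grip":-1}
    - {"wx":0,"wy":0,"wz":0,"x":-20,"y":0,"z":0,"grip":-1}
    - {"wx":0,"wy":0,"wz":0,"x":-25,"y":0,"z":0,"grip":-1}
    - {"wx":0,"wy":0,"wz":0,"x":-20,"y":0,"z":0,"grip":-1}
    - {"wx":0,"wy":0,"wz":0,"x":0,"y":0,"z":0,"grip":-1}

```text
clock: 14.15
tcp_pos: [0.6375, -0.124, 0.1909]
ee_rot: [0.751, 0.661, -0.001, 0.001]
force: [-0.3, -0.8, -0.6]
grip_width: 0.0855
finger_force: 0.0
```

Run:
```python
from h import *
to([.638,-.1185,.130],-7)
s,d=snap('wrist','w5'); s,e=snap('top','t5')
t=load('w5'); print('pred handle',w2px(t,[.638,-.1185,.175])/.7)
# purple rim fits
for f in('top0','w2','w4'):
    im=cv2.imread(f'pics/{f}.png'); hsv=cv2.cvtColor(im,cv2.COLOR_BGR2HSV)
    m=cv2.inRange(hsv,(130,80,30),(160,255,255)); n,l,st,c=cv2.connectedComponentsWithStats(m); i=1+np.argmax(st[1:,4]); print(f,st[i],c[i])
w=load('w2'); print('purple w2 rim',px2w(w,705*.7,107*.7,.06),'edges',px2w(w,652*.7,113*.7,.06),px2w(w,757*.7,101*.7,.06))
tt=load('top0'); print(px2w(tt,254,265,.06))
cv2.imwrite('pics/w5b.png',cv2.resize(d['image'][:,:,::-1],(800,600),interpolation=cv2.INTER_CUBIC))
```

```text
t 14.15 tcp [ 0.6375 -0.124   0.1909] yaw y -7.3 toolz [-0.001 -0.004 -1.   ] F [-0.3 -0.8 -0.6] w 0.0855 ff 0.0
turn [-0.02  0.21 -0.3 ]
after turn [ 5.5 -0.1 60.9]
shift [ 5.7 -0.2 60.9]
pred handle [401.71428571 363.28571429]
top0 [242 255  23  22 403] [253.06451613 265.21588089]
w2 [ 427   35  105   80 6556] [480.12507627  75.23642465]
w4 [   0   18   69   82 4596] [30.07310705 62.08268059]
purple w2 rim [0.4422 0.1325 0.06  ] edges [0.4439 0.1038 0.06  ] [0.4405 0.1606 0.06  ]
[0.4434 0.1281 0.06  ]
```

View pics/w5b.png

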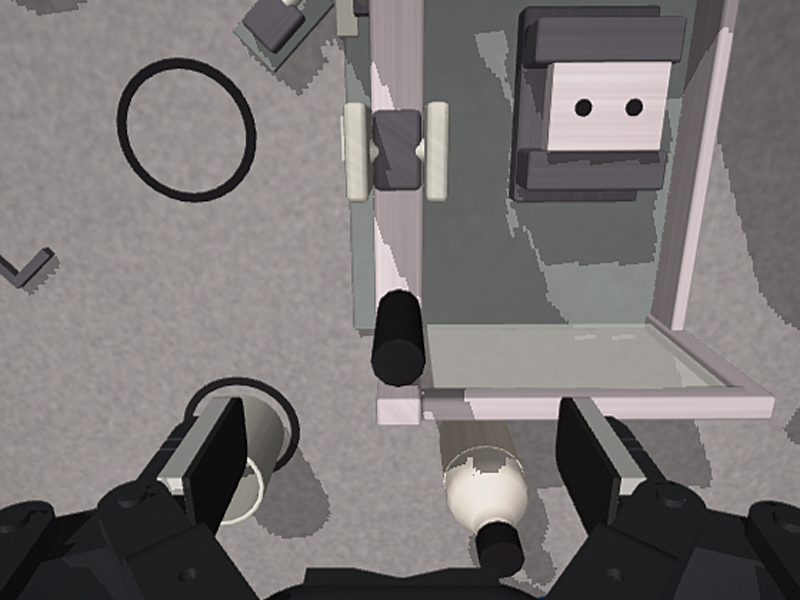

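Call:
carry_out:
  targets:
    - {"wx":0,"wy":0,"wz":0,"x":5,"y":-0.5,"z":20,"grip":-1}
    - {"wx":0,"wy":0,"wz":0,"x":0,"y":0,"z":25,"grip":-1}
    - {"wx":0,"wy":0,"wz":0,"x":0,"y":0,"z":14,"grip":-1}
    - {"wx":0,"wy":0,"wz":0,"x":0,"y":0,"z":0,"grip":-1}
    - {"wx":0,"wy":0,"wz":0,"x":0,"y":0,"z":0,"grip":1}
    - {"wx":0,"wy":0,"wz":0,"x":0,"y":0,"z":0,"grip":1}
    - {"wx":0,"wy":0,"wz":0,"x":0,"y":0,"z":0,"grip":1}
    - {"wx":0,"wy":0,"wz":0,"x":0,"y":0,"z":0,"grip":1}
    - {"wx":0,"wy":0,"wz":0,"x":0,"y":0,"z":0,"grip":1}
    - {"wx":0,"wy":0,"wz":0,"x":0,"y":0,"z":0,"grip":1}
    - {"wx":0,"wy":0,"wz":0,"x":0,"y":0,"z":0,"grip":1}
  newtons: 60

```text
clock: 15.35
tcp_pos: [0.6383, -0.1139, 0.1332]
ee_rot: [0.749, 0.663, 0.0, 0.0]
force: [-1.2, 0.0, 4.6]
grip_width: 0.0162
finger_force: 58.4
```

Call:
carry_out:
  targets:
    - {"wx":0,"wy":0,"wz":3,"x":0.3,"y":-10,"z":0,"grip":1}
    - {"wx":0,"wy":0,"wz":3,"x":0.3,"y":-10,"z":0,"grip":1}
    - {"wx":0,"wy":0,"wz":3,"x":0.3,"y":-10,"z":0,"grip":1}
    - {"wx":0,"wy":0,"wz":3,"x":0.3,"y":-10,"z":0,"grip":1}
    - {"wx":0,"wy":0,"wz":3,"x":0.3,"y":-10,"z":0,"grip":1}
    - {"wx":0,"wy":0,"wz":0,"x":0,"y":0,"z":0,"grip":1}

```text
clock: 15.95
tcp_pos: [0.5901, -0.1014, 0.1331]
ee_rot: [0.829, 0.56, 0.001, 0.001]
force: [0.9, -0.4, 3.7]
grip_width: 0.0167
finger_force: 58.7
```

```bash
cat >> h.py <<'E'
def gate():
    h=np.array([.6612,.0695]); p=sensors.read_state()['tcp_pos'][:2]-h
    print('r',round(np.hypot(*p),4),'open deg',round(-7-90-np.degrees(np.arctan2(p[1],p[0])),2))
E
python3 - <<'E'
from h import *
gate(); to([.638,-.1185,.130])
E
```

```text
r 0.1851 open deg 15.59
t 15.95 tcp [ 0.5901 -0.1014  0.1331] yaw y -21.9 toolz [ 0.002 -0.001 -1.   ] F [ 0.9 -0.4  3.7] w 0.0167 ff 58.7
shift [ 2.  50.8  3.2]
```

Call:
carry_out:
  targets:
    - {"wx":0,"wy":0,"wz":4,"x":0.4,"y":-13,"z":0,"grip":1}
    - {"wx":0,"wy":0,"wz":4,"x":0.4,"y":-13,"z":0,"grip":1}
    - {"wx":0,"wy":0,"wz":4,"x":0.4,"y":-13,"z":0,"grip":1}
    - {"wx":0,"wy":0,"wz":4,"x":0.4,"y":-13,"z":0,"grip":1}
    - {"wx":0,"wy":0,"wz":4,"x":0.4,"y":-13,"z":0,"grip":1}
    - {"wx":0,"wy":0,"wz":4,"x":0.4,"y":-13,"z":0,"grip":1}
    - {"wx":0,"wy":0,"wz":4,"x":0.4,"y":-13,"z":0,"grip":1}
    - {"wx":0,"wy":0,"wz":4,"x":0.4,"y":-13,"z":0,"grip":1}
    - {"wx":0,"wy":0,"wz":4,"x":0.4,"y":-13,"z":0,"grip":1}
    - {"wx":0,"wy":0,"wz":4,"x":0.4,"y":-13,"z":0,"grip":1}
    - {"wx":0,"wy":0,"wz":4,"x":0.4,"y":-13,"z":0,"grip":1}
    - {"wx":0,"wy":0,"wz":0,"x":0,"y":0,"z":0,"grip":1}

```text
clock: 17.15
tcp_pos: [0.4906, -0.0038, 0.1331]
ee_rot: [0.978, 0.21, 0.002, 0.0]
force: [2.4, -2.6, 4.3]
grip_width: 0.0162
finger_force: 59.4
```

Run:
```python
from h import *
gate(); a=np.radians(-7-90-85); to([.6612+.185*np.cos(a),.0695+.185*np.sin(a),.133]); print(np.round(sensors.read_state()['qpos'],2))
```

```text
r 0.1857 open deg 59.76
t 17.15 tcp [ 0.4906 -0.0038  0.1331] yaw y -65.8 toolz [ 0.004  0.    -1.   ] F [ 2.4 -2.6  4.3] w 0.0162 ff 59.4
shift [ 19.7 -78.6   0. ]
[ 0.04  0.51 -0.11  1.99  0.09  0.64 -1.28]
```

Call:
carry_out:
  targets:
    - {"wx":0,"wy":0,"wz":4,"x":0.4,"y":-13,"z":0,"grip":1}
    - {"wx":0,"wy":0,"wz":4,"x":0.4,"y":-13,"z":0,"grip":1}
    - {"wx":0,"wy":0,"wz":4,"x":0.4,"y":-13,"z":0,"grip":1}
    - {"wx":0,"wy":0,"wz":4,"x":0.4,"y":-13,"z":0,"grip":1}
    - {"wx":0,"wy":0,"wz":4,"x":0.4,"y":-13,"z":0,"grip":1}
    - {"wx":0,"wy":0,"wz":3,"x":0.3,"y":-10,"z":0,"grip":1}
    - {"wx":0,"wy":0,"wz":2,"x":0.1,"y":-6.5,"z":0,"grip":1}
    - {"wx":0,"wy":0,"wz":0,"x":0,"y":0,"z":0,"grip":1}
    - {"wx":0,"wy":0,"wz":0,"x":0,"y":0,"z":0,"grip":1}

```text
clock: 18.05
tcp_pos: [0.4754, 0.073, 0.133]
ee_rot: [1.0, -0.007, 0.003, 0.0]
force: [3.2, -1.8, 4.7]
grip_width: 0.0164
finger_force: 59.4
```

Run:
```python
from h import *
gate(); to([.6612,.0695,.133])
s,d=snap('top','t6'); s,e=snap('side','s6'); 
def cmpd(f,im,z=12):
    a=cv2.imread(f'pics/{f}.png').astype(int); 
    hsv=lambda x: cv2.inRange(cv2.cvtColor(x.astype(np.uint8),cv2.COLOR_BGR2HSV),(130,80,30),(160,255,255))
    for x in(a,im[:,:,::-1].astype(int)):
        m=hsv(x); n,l,st,c=cv2.connectedComponentsWithStats(m); i=1+np.argmax(st[1:,4]); print(f,st[i],c[i])
cmpd('top0',d['image']);cmpd('side0',e['image'])
# changed regions in top view vs start
dd=np.abs(cv2.imread('pics/top0.png').astype(int)-d['image'][:,:,::-1]).max(2)>45
n,l,st,c=cv2.connectedComponentsWithStats(dd.astype(np.uint8)); print(st[1:][st[1:,4]>25].tolist())
```

```text
r 0.1858 open deg -275.91
t 18.05 tcp [0.4754 0.073  0.133 ] yaw y -90.8 toolz [ 0.005 -0.001 -1.   ] F [ 3.2 -1.8  4.7] w 0.0164 ff 59.4
shift [185.8   0.8   1. ]
top0 [242 255  23  22 403] [253.06451613 265.21588089]
top0 [242 261   7  15  58] [244.70689655 268.01724138]
side0 [214 198  22  29 509] [224.67583497 211.31434185]
side0 [214 198  16  28 324] [221.30864198 211.46604938]
[[345, 164, 15, 7, 46], [326, 173, 16, 6, 51], [319, 176, 12, 8, 36], [271, 179, 23, 19, 173], [286, 179, 77, 20, 587], [365, 181, 5, 8, 32], [235, 198, 86, 222, 9853], [328, 220, 13, 11, 73], [304, 225, 23, 22, 293], [389, 230, 12, 22, 93], [450, 334, 110, 65, 3377], [387, 367, 25, 9, 57], [405, 414, 22, 6, 32]]
```

Run:
```python
from h import *
print(np.abs(sensors.read_state()['dq']).max()); print(job.job_done())
```

```text
0.0033164851065271717
the job is handed in; nothing more can be done
None
```

The job is handed in, though the verdict was not shown: the pot is parked on the vacant ring, both catches were squeezed in hinge first, and the gate is held still about 84° open, short of 90° because the purple look-alike pot stands in its path.

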